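# Lay a glued golf shaft to cure under a ratchet hold-down arm

### The job

Put the freshly glued black golf shaft in the gluing stand to cure. Pull the hold-down arm up by its black knob, click by click past its pawl, until it stays up by itself at least six clicks (60 mm) above its lowest position; lay the shaft from the wooden cradle into both V-blocks under the raised foot; then press the red thumb pad, which lifts the pawl, and push the arm down with it until you feel the rubber foot meet the shaft, bear on it with about 10 to 12 N of your hand so that it holds, and take your hand away. The thin graphite wall cracks easily, so never load it with more than 18 N; never force the arm down against its pawl, and leave the other things on the bench where they are.

Things in the scene. Friction and masses are not known exactly. Their poses are not given: they have to be found in the camera images.
- stand: green steel base plate of the gluing stand, L-shaped (180 x 100 mm under the arm, 70 x 180 mm under the V-blocks, 12 mm thick), bolted down. Origin on the bench under the arm; x runs along the arm from the knob end to the column, y along the line of the two V-blocks (the second lies on the -y side), z up. Toothed steel column, 270 mm tall, at x = +74..+96 mm, y = 0, and the arm reaches from it to x = -107 mm. Nothing stands between the V-blocks above the plate.
- seat_near (a point): where the axis of a seated shaft passes the first V-block, straight under the arm's foot: stand x = -30, y = 0, z = 55 mm. Aluminium, 90 degrees, 56 mm wide along x, top 58 mm above the bench, the V 26 mm wide at its top; forked, with a prong 8 mm thick at y = -16 and +16 mm so that the foot can come down between.
- seat_far (a point): the same point of the second V-block (single, 22 mm thick), 150 mm away along the stand's -y. A seated shaft's axis runs through both points; its middle belongs about half-way between them (within 30 mm).
- knob_grip (a point): middle of the waist of the arm's black pull knob: waist 19 mm across and 33 mm tall, below a 35 mm mushroom head whose top is 32 mm above this point; the arm's bar (22 mm wide, along the stand's x) has its top 28 mm below it. At stand x = -90 mm, y = 0; 134 mm above the bench with the arm at its lowest, it rises with the arm.
- hold_arm (a joint): height of the arm above its lowest position, 0 to 0.088 m. It weighs 0.3 kg and slides upright with 7 N of drag, so it stays where it is left; pulling it up past the sprung pawl takes 10 to 20 N. The pawl falls in every 10 mm (0, 10, ... 80 mm) and bars any way down past that tooth until the thumb lever lifts it; then some 4 to 6 N on the pad move the arm down.
- lever_pad (a point): centre of the top of the red thumb pad, 25 mm across, on the lever over the arm's bar: stand x = -30 mm, y = 0; 131 mm above the bench with the arm lowest and the lever free; it rides with the arm. Clear above and to both sides; the knob's head, 60 mm away toward -x, stands 35 mm higher. Under the bar below the pad hangs the rubber foot, 18 mm across, on a locked screw spindle.
- thumb_lever (a joint): angle of the thumb lever and its pawl, rad: 0 free (pawl in the teeth), 0.145 at the hard stop (pad 14 mm down). Pressing it takes 1.5 to 2.5 N; the pawl clears from about 0.11 on. At the stop the push goes straight into the arm, and, once it bears, the foot. How far the foot is screwed out is not known: it meets a seated shaft when hold_arm is anywhere from 2 to 24 mm.
- shaft_mid (a point): middle of the black graphite golf shaft, on its axis: 230 mm long along this point's y, 15 mm in diameter, with a 30 mm long, 12 mm thick steel plug at its +y end; 80 g. It starts in the cradle with its axis 45 mm above the bench. It may lie either way round in the stand.
- cradle: plywood board 70 x 160 x 12 mm fixed to the bench, with two notched light-wood blocks 18 mm thick at y = -60 and +60 mm, 44 mm high, in which the shaft lies along y. Origin: centre of its underside.
- glue_tube: white glue tube with red cap, 96 x 34 x 25 mm, a bystander
- glue_brush: brush with wooden handle, 24 x 180 x 11 mm, a bystander
- masking_tape: roll of tape with a green core, 72 mm across, 18 mm high, a bystander

How it is judged:
By the outcome, as a careful person would: the job done as asked, in the order asked, and still so for the second after the job is handed in, with the robot touching nothing.
It also fails if it takes over 64 s, if anything falls off the work surface, if the arm or the gripper's body presses on something with over 40 N, if the wrist force passes 120 N, or if a joint passes its speed limit or range.

### The arm

A 6-joint arm with a two-finger parallel gripper is mounted at the origin on a cart in front of the work surface, level with it; the furniture and walls round the work are solid. World frame = base frame: x ahead of the robot, y to its left, z up, the work surface at z = 0. Lengths are in m, angles in degrees, forces in N, time in s.
With the tool pointing down it reaches from about 0.4 to 0.825 m from the base axis. Payload 7 kg.
Tool frame: the origin (TCP) lies midway between the tips of the shut fingers; the grasp point (between the pads) lies 19 mm behind it; z points along the fingers, y is the line along which they close (so a half turn about z gives the same grasp; the last joint's range is limited). The gripper opens to 88 mm and grips with 3 to 60 N. Pads are 19 mm wide; open, the fingers measure 130 mm over their backs; the gripper's body (78 mm by 193 mm) begins 47 mm behind the grasp point.
Start: joints at [-60.671, 20.546, 0.682, 0, -70.136, -16.507], TCP at [0.15, -0.658, 0.204] pointing down, gripper open.
Joint ranges: [-176.03, 176.03], [-82.01, 121.73], [-58.28, 71.71], [-173.87, 95.51], [-174.79, -0.11], [-173.66, 173.66]. Speed limits (degrees/s): [136.94, 136.94, 172.46, 180, 180, 180].

### API

Orientations are given as [roll, pitch, yaw] about the fixed x, y, z axes, in that order (R = Rz(yaw) Ry(pitch) Rx(roll)).
In Python, from plant import r gives the robot as it stands.
- The arm moves only by the tool drive_tool, never from a script. Its argument "commands" is a list of rows, each an object of numbers: "hand": the closure, from 0 (fully open) to 1 (shut); "tx", "ty", "tz": the shift along the world's x, y, z scaled (see below); "turn": the turn about the world's z scaled (see below). A call has 1 to 10 rows; each row is the pose to reach, as a shift and turn from the pose commanded when the call began; what a row does not reach only later rows make up. The controller multiplies each number of a shift by 0.6 m and each number of a turn by 90 degrees. A row lasts 1/10 s, in which the tool goes at most 50 mm and 8.59 degrees, less where a joint would pass 70% of its speed; a pose out of reach is approached as far as the arm can. A call with a number of a shift or a turn outside -1 to 1 is refused whole. A call with a gripper value outside its range is refused whole. The fingers move at their own pace and stop on an object; "grip_force" is the grip in N (left out, the last holds). Time passes only in rows, so rows that repeat a pose let the fingers close. It gives the time, the measured TCP pose, the force, the opening and the grip force at its end, in the units of the state.
- r.get_state(): the state, without advancing time (a new reading comes with each control period).
- r.capture(name): name is "scene" or "top" or "wrist"; returns a dict with "frame" (420x560x3 uint8, red, green, blue), "fx", "fy", "cx", "cy" (pixels), "world_from_camera" (4x4, takes a point from camera to world coordinates); the wrist camera has in their place "T_tool_cam" (4x4, takes a point from camera to tool coordinates, whose origin is the TCP and whose axes are the flange's). Camera axes: x right, y down, z forward; pixel columns grow to the right and rows downward; lengths in m; the calibration is good to about 2 mm. The wrist camera is an equidistant fisheye: a pixel r from the principal point sees the ray r / f radians off the axis. A picture is of the moment at which its call begins: read the wrist's pose just before it. There is no depth.
- r.close_job(): hands the job in; it is judged then, once.
Trained networks look in the newest picture that a camera, given by its name, has taken for a name from the list of things; names that differ only in an ending like _2 or _b are one class to them, and where a whole thing is asked for, a point or a joint stands for the part that bears it (a point fixed in the world has none). Each returns a list of dicts, best first, with "score" (0 to 1); they miss things now and then, are a little off and sometimes report something else, mostly with a low value. They report only what shows in the picture. A call takes as long as a camera call.
- r.trace(label, camera): "pixels" (420x560 bool, what is visible of it) and "extent" ([left, top, right, bottom] in pixels, round what is visible of it).
The state is a dict: "time_s": time; "joints": joint angles; "qd": joint speeds; "joint_torque": joint torques, N m; "tcp_pos": TCP position; "eef_rot": TCP orientation; "contact_force": force on the tool from outside, world axes, zero at the start; "moment": the same for the moment, N m; "gripper_width": finger opening in m; "gripper_force": force on a finger pad.
Only numpy, scipy, OpenCV 4.12 (cv2) and the standard library are available. Lean on these libraries where they do the work, as an engineer would, in place of code of your own. Each camera call takes 0.05 s, during which the arm holds its last target. There are 200 camera calls.

## Working session

There is one attempt and no reset: what is moved stays moved. The work goes in short steps, Python scripts to look and compute and a tool call to move; the robot and the scene stay as the last step left them, time stands still between calls to the robot, and variables do not carry over. Pictures are saved under pics/ and viewed, at most 10 in all, crops included, and the job is handed in when it is done.

Besides the shell and the picture viewer there is one more tool, called after "Call:" as name([rows], argument=value, ...), one row to a line, values as JSON. drive_tool: Moves the arm, as the interface text tells. Its arguments: {"type":"object","properties":{"commands":{"type":"array"},"grip_force":{"type":"number"}},"required":["commands"]}

```bash
ls; mkdir -p pics; cat > h.py <<'E'
import numpy as np, cv2
from plant import r
def save(c,n): cv2.imwrite('pics/'+n,cv2.cvtColor(c['frame'],cv2.COLOR_RGB2BGR))
def ray(c,u,v):
    T=np.array(c['world_from_camera']);d=T[:3,:3]@np.array([(u-c['cx'])/c['fx'],(v-c['cy'])/c['fy'],1.]);return T[:3,3],d/np.linalg.norm(d)
def onz(c,u,v,z):
    o,d=ray(c,u,v);return o+d*(z-o[2])/d[2]
def tri(rs):
    A=sum(np.eye(3)-np.outer(d,d) for o,d in rs);b=sum((np.eye(3)-np.outer(d,d))@o for o,d in rs);p=np.linalg.solve(A,b)
    return p,max(np.linalg.norm((np.eye(3)-np.outer(d,d))@(p-o)) for o,d in rs)
def proj(c,p):
    T=np.linalg.inv(np.array(c['world_from_camera']));q=T[:3,:3]@p+T[:3,3];return c['fx']*q[0]/q[2]+c['cx'],c['fy']*q[1]/q[2]+c['cy']
E
python3 - <<'E'
from h import *
C={}
for n in ('scene','top'):
    c=r.capture(n);C[n]=c;save(c,n+'0.png')
    print(n,np.round(c['world_from_camera'],3).tolist(),c['fx'],c['cx'],c['cy'])
    for l in ('stand','knob_grip','lever_pad','shaft_mid','cradle','hold_arm','glue_tube','glue_brush','masking_tape'):
        for t in r.trace(l,n)[:2]:
            ys,xs=np.nonzero(t['pixels']);print(l,round(t['score'],2),t['extent'],len(xs),xs.mean().round(1),ys.mean().round(1))
print(r.get_state())
a=np.hstack([cv2.imread('pics/scene0.png'),cv2.imread('pics/top0.png')])
E
```

```text
pics
scene [[0.486, -0.361, 0.796, -0.302], [-0.874, -0.189, 0.448, -0.759], [-0.011, -0.913, -0.407, 0.561], [0.0, 0.0, 0.0, 1.0]] 473.49328994597334 284.3940185989869 222.6109920709065
stand 0.93 [258.3, 143.8, 320.4, 282.0] 4298 293.6 229.3
stand 0.17 [263.2, 180.1, 315.0, 249.9] 1722 289.2 213.3
knob_grip 0.74 [264.8, 179.0, 312.1, 248.5] 1523 289.1 213.1
knob_grip 0.65 [255.8, 144.2, 331.2, 287.8] 4249 293.8 228.9
lever_pad 0.64 [276.7, 186.3, 303.3, 221.1] 299 293.6 205.3
shaft_mid 0.7 [168.9, 219.3, 237.9, 243.7] 373 204.7 232.8
cradle 0.88 [177.7, 229.8, 239.3, 260.9] 849 209.9 245.9
cradle 0.63 [170.6, 221.8, 239.5, 241.5] 418 205.5 233.0
hold_arm 0.78 [261.4, 180.1, 315.4, 251.2] 1691 288.8 213.6
glue_tube 0.83 [224.6, 285.4, 258.3, 312.0] 371 241.7 298.0
glue_tube 0.59 [261.3, 180.4, 314.4, 249.0] 1512 289.2 213.1
glue_brush 0.69 [336.2, 287.7, 408.7, 320.0] 407 381.8 305.5
masking_tape 0.56 [289.5, 293.0, 325.0, 320.5] 724 305.9 306.3
top [[0.018, -0.996, 0.083, 0.463], [-1.0, -0.017, 0.014, -0.281], [-0.013, -0.083, -0.996, 1.098], [0.0, 0.0, 0.0, 1.0]] 440.9897936964646
[... 811 characters left out ...]
4.3 256.5
{'time_s': 1.0, 'joints': array([-6.06689964e+01,  2.05476918e+01,  6.81772779e-01,  6.32696581e-06,
       -7.01358028e+01, -1.65052739e+01]), 'qd': array([-0.02177742,  0.00219946, -0.03047207,  0.02855368, -0.00325425,
        0.00193407]), 'joint_torque': array([ 7.13594745e-04, -5.82394838e+01,  2.93301898e+01,  7.00242341e+00,
        1.24015156e-02,  6.66436378e-06]), 'tcp_pos': array([ 0.14979859, -0.65814492,  0.20414481]), 'eef_rot': array([ 1.79998351e+02, -4.94868383e-04, -1.67174268e+02]), 'contact_force': array([-0.48533237, -0.2877179 , -0.27443703]), 'moment': array([ 0.03064061,  0.04414214, -0.01507247]), 'gripper_force': 0.0, 'gripper_width': 0.08743992715143065}
```

```bash
python3 - <<'E'
import cv2,numpy as np
a=cv2.imread('pics/scene0.png')[130:330,150:420];b=cv2.imread('pics/top0.png')[110:300,130:420]
cv2.imwrite('pics/v1.png',cv2.resize(a,None,fx=2.95,fy=2.95,interpolation=cv2.INTER_CUBIC))
cv2.imwrite('pics/v2.png',cv2.resize(b,None,fx=2.75,fy=2.75,interpolation=cv2.INTER_CUBIC))
E
```

```text
(no output)
```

View pics/v1.png

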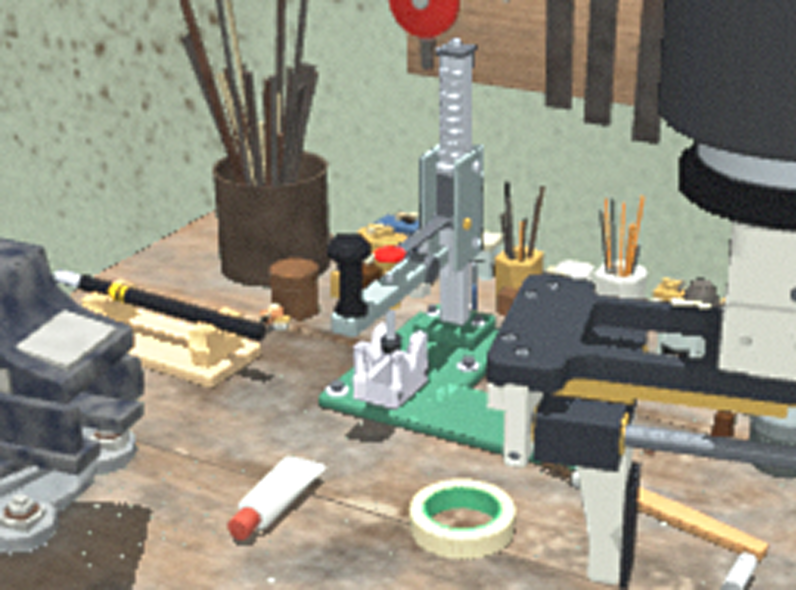

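View pics/v2.png

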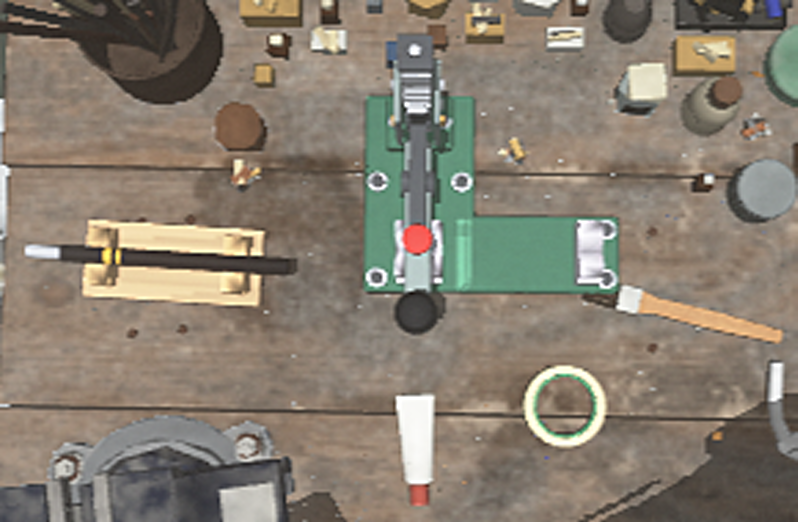

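```bash
python3 - <<'E'
from h import *
s=r.capture('scene');t=r.capture('top')
S=lambda u,v:ray(s,150+u/2.95,130+v/2.95); Tt=lambda u,v:(130+u/2.75,110+v/2.75)
TT=lambda u,v:ray(t,*Tt(u,v))
print('knob head',tri([S(350,248),TT(416,313)]),'pad',tri([S(389,255),TT(416,240)]))
print('shaft blk end',tri([S(268,329),TT(295,266)]),'plug end',tri([S(58,278),TT(27,250)]),'yellow',tri([S(118,291),TT(111,257)]))
for p in [(365,97),(475,97),(365,292),(618,292),(618,216),(475,216)]: print('plate',onz(t,*Tt(*p),.012).round(4))
for p in [(27,250),(295,266),(60,252)]: print('shaft',onz(t,*Tt(*p),.045).round(4))
for p in [(577,220),(577,284),(618,220),(618,284)]: print('farblk',onz(t,*Tt(*p),.058).round(4))
for p in [(397,507),(433,395)]: print('tube',onz(t,*Tt(*p),.02).round(4))
print('top of column',onz(t,*Tt(414,45),.27).round(4))
for n,c in (('scene',s),('top',t)):
    for l in ('seat_near','seat_far'):
        for q in r.trace(l,n)[:2]:
            print(n,l,q['score'],q['extent'])
E
```

```text
knob head (array([ 0.50588061, -0.26539028,  0.15927102]), np.float64(0.00030967599428306753)) pad (array([ 0.56587099, -0.26396887,  0.13044879]), np.float64(0.0004552792081178895))
shaft blk end (array([ 0.54990522, -0.15724768,  0.04863628]), np.float64(2.7548113598282038e-05)) plug end (array([0.56064979, 0.08020123, 0.04107979]), np.float64(0.00013331588816717244)) yellow (array([0.55498926, 0.0046804 , 0.0464809 ]), np.float64(0.0005182930907331505))
plate [ 0.7083 -0.2126  0.012 ]
plate [ 0.7098 -0.3127  0.012 ]
plate [ 0.5306 -0.2165  0.012 ]
plate [ 0.5344 -0.4432  0.012 ]
plate [ 0.6029 -0.4429  0.012 ]
plate [ 0.6009 -0.3142  0.012 ]
shaft [0.5604 0.0788 0.045 ]
shaft [ 0.5502 -0.1568  0.045 ]
shaft [0.5591 0.0496 0.045 ]
farblk [ 0.5929 -0.4008  0.058 ]
farblk [ 0.5376 -0.4012  0.058 ]
farblk [ 0.5935 -0.4361  0.058 ]
farblk [ 0.5382 -0.4363  0.058 ]
tube [ 0.3414 -0.2491  0.02  ]
tube [ 0.4398 -0.2791  0.02  ]
top of column [ 0.6872 -0.2623  0.27  ]
scene seat_near 0.96 [258.8, 141.4, 346.7, 291.3]
scene seat_near 0.4 [171.1, 220.6, 241.3, 245.0]
scene seat_far 0.56 [256.0, 145.3, 320.4, 283.8]
top seat_near 0.61 [263.7, 123.8, 355.7, 231.6]
top seat_far 0.85 [258.0, 121.8, 354.0, 230.6]
```

Call:
drive_tool([
  {"hand":0,"tx":0.3,"ty":0.33,"tz":0.077,"turn":-0.13},
  {"hand":0,"tx":0.593,"ty":0.655,"tz":0.077,"turn":-0.13},
  {"hand":0,"tx":0.593,"ty":0.655,"tz":0.077,"turn":-0.13},
  {"hand":0,"tx":0.593,"ty":0.655,"tz":0.077,"turn":-0.13},
  {"hand":0,"tx":0.593,"ty":0.655,"tz":0.077,"turn":-0.13},
  {"hand":0,"tx":0.593,"ty":0.655,"tz":0.077,"turn":-0.13},
  {"hand":0,"tx":0.593,"ty":0.655,"tz":0.077,"turn":-0.13},
  {"hand":0,"tx":0.593,"ty":0.655,"tz":0.077,"turn":-0.13},
  {"hand":0,"tx":0.593,"ty":0.655,"tz":0.077,"turn":-0.13},
  {"hand":0,"tx":0.593,"ty":0.655,"tz":0.077,"turn":-0.13},
], grip_force=30)

```text
time_s: 2.3
tcp_pos: [0.4844, -0.288, 0.2484]
eef_rot: [-180.0, 0.0, -178.9]
contact_force: [0.1, -0.0, -0.7]
gripper_width: 0.0878
gripper_force: 0.0
```

Call:
drive_tool([
  {"hand":0,"tx":0.036,"ty":0.038},
  {"hand":0,"tx":0.036,"ty":0.038},
  {"hand":0,"tx":0.036,"ty":0.038},
])

```text
invalid input
```

```bash
cat >> h.py <<'E'
from scipy.spatial.transform import Rotation as Ro
def wcap():
    s=r.get_state();c=r.capture('wrist')
    T=np.eye(4);T[:3,:3]=Ro.from_euler('xyz',s['eef_rot'],degrees=True).as_matrix();T[:3,3]=s['tcp_pos']
    c['W']=T@np.array(c['T_tool_cam']);return c
def wray(c,u,v):
    x,y=(u-c['cx'])/c['fx'],(v-c['cy'])/c['fy'];th=np.hypot(x,y);k=np.sinc(th/np.pi)
    d=np.array([x*k,y*k,np.cos(th)]) ;return c['W'][:3,3],c['W'][:3,:3]@d
def wproj(c,p):
    q=np.linalg.inv(c['W']);q=q[:3,:3]@p+q[:3,3];n=np.hypot(q[0],q[1]);th=np.arctan2(n,q[2])
    return c['cx']+c['fx']*th*q[0]/n,c['cy']+c['fy']*th*q[1]/n
def wonz(c,u,v,z):
    o,d=wray(c,u,v);return o+d*(z-o[2])/d[2]
E
python3 - <<'E'
from h import *
c=wcap();save(c,'w0.png');np.save('w0.npy',c['W']);print(c['fx'],c['cx'],c['cy'],c['W'].round(3).tolist(),r.get_state()['tcp_pos'])
for n,p in dict(knobtop=(.506,-.2654,.166),pad=(.5659,-.264,.131),far=(.568,-.414,.058),shaft=(.555,-.039,.045)).items(): print(n,wproj(c,np.array(p)))
for l in ('knob_grip','lever_pad','stand'):
    for t in r.trace(l,'wrist')[:1]: 
        ys,xs=np.nonzero(t['pixels']);print(l,t['score'],t['extent'],xs.mean(),ys.mean())
cv2.imwrite('pics/w0b.png',cv2.resize(cv2.imread('pics/w0.png'),None,fx=1.42,fy=1.42))
E
```

```text
325.19226210127806 276.72891631581507 214.47010573389252 [[-0.02, 0.953, 0.303, 0.401], [1.0, 0.019, 0.006, -0.289], [-0.0, 0.303, -0.953, 0.43], [0.0, 0.0, 0.0, 1.0]] [ 0.4889135  -0.28431622  0.24868754]
knobtop (np.float64(301.63705976969436), np.float64(237.29889661082373))
pad (np.float64(297.7719517565075), np.float64(278.0497660694278))
far (np.float64(177.38381676224412), np.float64(248.17879591938427))
shaft (np.float64(451.0826354420044), np.float64(238.67250058437526))
knob_grip 0.62 [276.4, 199.0, 322.2, 353.0] 298.3519656019656 268.7742628992629
lever_pad 0.68 [287.1, 267.7, 310.8, 351.9] 296.94232861806313 304.3536452665941
stand 0.74 [166.5, 200.3, 330.0, 351.2] 263.3950803658645 251.39587958440634
```

View pics/w0b.png

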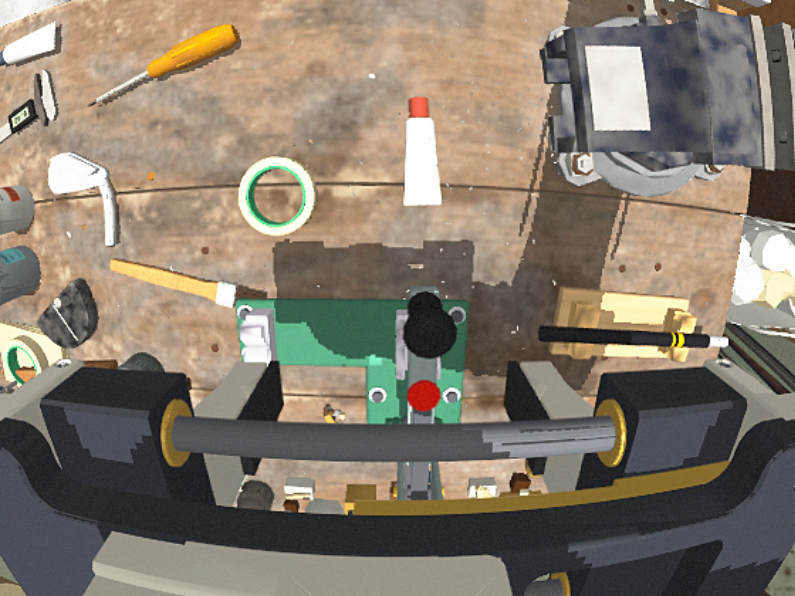

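```bash
python3 - <<'E'
from h import *
c=r.capture('wrist');c['W']=np.load('w0.npy')
f=lambda u,v,z: wonz(c,u/1.42,v/1.42,z).round(4)
print('blk corners',[f(*p,.058) for p in [(240,312),(268,312),(240,362),(272,362)]])
print('plate',[f(*p,.012) for p in [(236,299),(468,299),(464,425),(366,366),(270,366)]])
print('knob',f(430,333,.160),'pad',f(423,396,.131))
print('shaft',[f(*p,.045) for p in [(541,333),(729,342),(676,340)]])
im=cv2.imread('pics/w0.png')
cv2.imwrite('pics/w0c.png',np.hstack([cv2.resize(im[195:275,155:245],None,fx=4.4,fy=4.4,interpolation=cv2.INTER_CUBIC),cv2.resize(im[195:275,255:345],None,fx=4.4,fy=4.4,interpolation=cv2.INTER_CUBIC)]))
print(r.get_state()['tcp_pos'],r.get_state()['time_s'])
E
```

```text
blk corners [array([ 0.5295, -0.4218,  0.058 ]), array([ 0.5289, -0.3957,  0.058 ]), array([ 0.5782, -0.4267,  0.058 ]), array([ 0.5768, -0.3956,  0.058 ])]
plate [array([ 0.5319, -0.4413,  0.012 ]), array([ 0.5275, -0.2151,  0.012 ]), array([ 0.6685, -0.2077,  0.012 ]), array([ 0.5995, -0.3123,  0.012 ]), array([ 0.6031, -0.4112,  0.012 ])]
knob [ 0.5057 -0.2639  0.16  ] pad [ 0.5669 -0.2638  0.131 ]
shaft [array([ 0.5489, -0.1491,  0.045 ]), array([0.5601, 0.0868, 0.045 ]), array([0.5566, 0.007 , 0.045 ])]
[ 0.48318932 -0.28956054  0.24764589] 2.55
```

View pics/w0c.png

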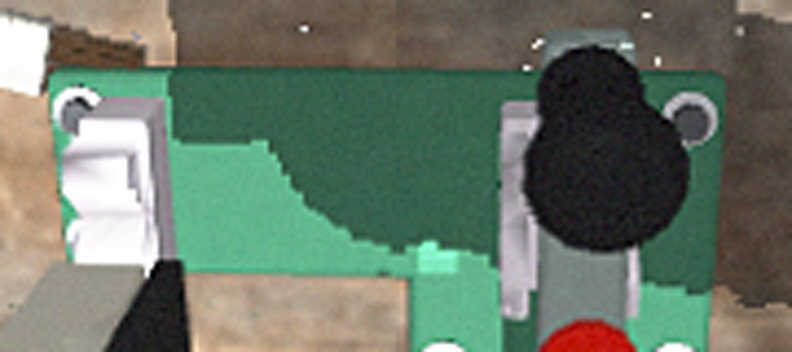

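Call:
drive_tool([
  {"hand":0,"tx":0.036,"ty":0.039,"tz":0,"turn":0},
  {"hand":0,"tx":0.036,"ty":0.039,"tz":0,"turn":0},
  {"hand":0,"tx":0.036,"ty":0.039,"tz":-0.07,"turn":0},
  {"hand":0,"tx":0.036,"ty":0.039,"tz":-0.14,"turn":0},
  {"hand":0.3,"tx":0.036,"ty":0.039,"tz":-0.21,"turn":0},
  {"hand":0.5,"tx":0.036,"ty":0.039,"tz":-0.221,"turn":0},
  {"hand":0.7,"tx":0.036,"ty":0.039,"tz":-0.221,"turn":0},
  {"hand":1,"tx":0.036,"ty":0.039,"tz":-0.221,"turn":0},
  {"hand":1,"tx":0.036,"ty":0.039,"tz":-0.221,"turn":0},
  {"hand":1,"tx":0.036,"ty":0.039,"tz":-0.221,"turn":0},
], grip_force=30)

```text
time_s: 3.55
tcp_pos: [0.5058, -0.2668, 0.117]
eef_rot: [-180.0, 0.2, -178.9]
contact_force: [0.7, 0.7, -0.2]
gripper_width: 0.0451
gripper_force: 0.0
```

Call:
drive_tool([
  {"hand":1,"tx":0,"ty":0,"tz":0,"turn":0},
  {"hand":1,"tx":0,"ty":0,"tz":0,"turn":0},
  {"hand":1,"tx":0,"ty":0,"tz":0,"turn":0},
  {"hand":1,"tx":0,"ty":0,"tz":0,"turn":0},
  {"hand":1,"tx":0,"ty":0,"tz":0,"turn":0},
  {"hand":1,"tx":0,"ty":0,"tz":0,"turn":0},
])

```text
time_s: 4.15
tcp_pos: [0.5054, -0.2651, 0.1157]
eef_rot: [179.9, 0.1, -178.9]
contact_force: [0.2, 7.8, 3.4]
gripper_width: 0.0319
gripper_force: 30.0
```

Call:
drive_tool([
  {"hand":1,"tx":0,"ty":0,"tz":0,"turn":0},
  {"hand":1,"tx":0,"ty":0,"tz":0,"turn":0},
])

```text
time_s: 4.35
tcp_pos: [0.5054, -0.2651, 0.1157]
eef_rot: [179.9, 0.1, -178.9]
contact_force: [-0.5, 7.9, 3.5]
gripper_width: 0.0319
gripper_force: 30.0
```

```bash
python3 - <<'E'
from h import *
c=wcap();save(c,'w1.png');s=r.capture('scene');save(s,'s1.png')
a=cv2.imread('pics/w1.png')[170:330,200:400];b=cv2.imread('pics/s1.png')[150:290,220:360]
cv2.imwrite('pics/v3.png',np.hstack([cv2.resize(a,(425,400)),cv2.resize(b,(400,400),interpolation=cv2.INTER_CUBIC)])[:,:800])
s=r.get_state();print(s['tcp_pos'],s['contact_force'],s['gripper_width'],s['gripper_force'],s['moment'])
E
```

```text
[ 0.50536292 -0.26510596  0.11568081] [-0.82364555  7.9958888   4.29836442] 0.03234024615158886 30.000533314305358 [ 2.80276839 -0.01561045  0.02921131]
```

View pics/v3.png

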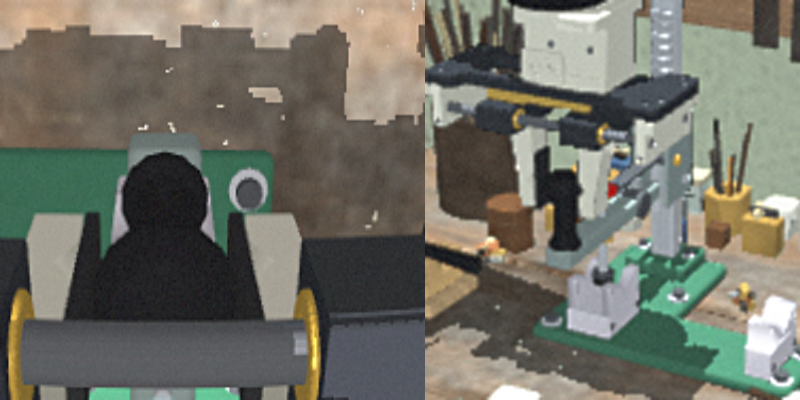

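Call:
drive_tool([
  {"hand":0.45,"tx":0,"ty":0,"tz":0,"turn":0},
  {"hand":0.45,"tx":0,"ty":0,"tz":0,"turn":0},
  {"hand":0.45,"tx":0,"ty":0.0025,"tz":-0.005,"turn":0},
  {"hand":0.45,"tx":0,"ty":0.0025,"tz":-0.01,"turn":0},
  {"hand":0.45,"tx":0,"ty":0.0025,"tz":-0.01,"turn":0},
])

```text
time_s: 4.95
tcp_pos: [0.5044, -0.2649, 0.1085]
eef_rot: [180.0, -0.1, -178.9]
contact_force: [1.1, 0.0, -0.6]
gripper_width: 0.0478
gripper_force: 0.0
```

Call:
drive_tool([
  {"hand":1,"tx":0,"ty":0,"tz":0,"turn":0},
  {"hand":1,"tx":0,"ty":0,"tz":0,"turn":0},
  {"hand":1,"tx":0,"ty":0,"tz":0,"turn":0},
  {"hand":1,"tx":0,"ty":0,"tz":0,"turn":0},
  {"hand":1,"tx":0,"ty":0,"tz":0,"turn":0},
])

```text
time_s: 5.45
tcp_pos: [0.5049, -0.265, 0.1092]
eef_rot: [-180.0, 0.0, -178.9]
contact_force: [0.0, -1.0, -0.8]
gripper_width: 0.032
gripper_force: 30.0
```

Call:
drive_tool([
  {"hand":1,"tx":0,"ty":0,"tz":0.006,"turn":0},
  {"hand":1,"tx":0,"ty":0,"tz":0.012,"turn":0},
  {"hand":1,"tx":0,"ty":0,"tz":0.018,"turn":0},
  {"hand":1,"tx":0,"ty":0,"tz":0.024,"turn":0},
  {"hand":1,"tx":0,"ty":0,"tz":0.024,"turn":0},
], grip_force=35)

```text
time_s: 5.95
tcp_pos: [0.5048, -0.2649, 0.1221]
eef_rot: [180.0, -0.0, -178.9]
contact_force: [4.9, -3.8, -12.7]
gripper_width: 0.0319
gripper_force: 35.0
```

```bash
cat > k.py <<'E'
from h import *
import sys
s=r.capture('scene');t=r.capture('top');save(s,'s_%s.png'%sys.argv[1])
for l in ('lever_pad','knob_grip'):
    for n,c in (('scene',s),('top',t)):
        for q in r.trace(l,n)[:1]:
            px=q['pixels'];f=c['frame'].astype(int);red=(f[...,0]>130)&(f[...,1]<60)&(f[...,2]<60)
            print(l,n,round(q['score'],2),q['extent'])
for n,c in (('scene',s),('top',t)):
    f=c['frame'].astype(int);red=((f[...,0]>130)&(f[...,1]<60)&(f[...,2]<60)).astype(np.uint8)
    k,_,st,ce=cv2.connectedComponentsWithStats(red);print(n,[(st[i].tolist(),ce[i].round(1).tolist()) for i in range(1,k) if st[i][4]>15])
E
python3 k.py a
```

```text
lever_pad scene 0.56 [285.1, 206.2, 293.1, 217.2]
lever_pad top 0.74 [277.0, 144.8, 287.6, 167.5]
knob_grip scene 0.69 [282.2, 201.2, 300.8, 217.6]
knob_grip top 0.62 [268.2, 127.7, 292.0, 170.5]
scene [([285, 117, 20, 26, 334], [295.6, 130.0])]
top [([228, 35, 9, 7, 30], [232.1, 37.8])]
```

Call:
drive_tool([
  {"hand":1,"tx":0,"ty":0,"tz":0.01,"turn":0},
  {"hand":1,"tx":0,"ty":0,"tz":0.02,"turn":0},
  {"hand":1,"tx":0,"ty":0,"tz":0.03,"turn":0},
  {"hand":1,"tx":0,"ty":0,"tz":0.04,"turn":0},
  {"hand":1,"tx":0,"ty":0,"tz":0.05,"turn":0},
  {"hand":1,"tx":0,"ty":0,"tz":0.05,"turn":0},
])

```text
time_s: 6.85
tcp_pos: [0.5048, -0.2649, 0.1526]
eef_rot: [180.0, -0.0, -178.9]
contact_force: [3.1, -2.6, -8.6]
gripper_width: 0.0317
gripper_force: 35.0
```

```bash
python3 - <<'E'
from h import *
s=r.capture('scene');save(s,'s2.png');print(r.get_state()['contact_force'],proj(s,np.array([.5659,-.264,.131])),proj(s,np.array([.5659,-.264,.174])))
b=cv2.imread('pics/s2.png')[110:290,230:350]
cv2.imwrite('pics/v4.png',cv2.resize(b,(400,600),interpolation=cv2.INTER_CUBIC))
E
```

```text
[ 4.51882298 -1.98952048 -9.74161131] (np.float64(281.68122781098606), np.float64(216.22952393374553)) (np.float64(281.41814963621215), np.float64(198.74962787577115))
```

View pics/v4.png

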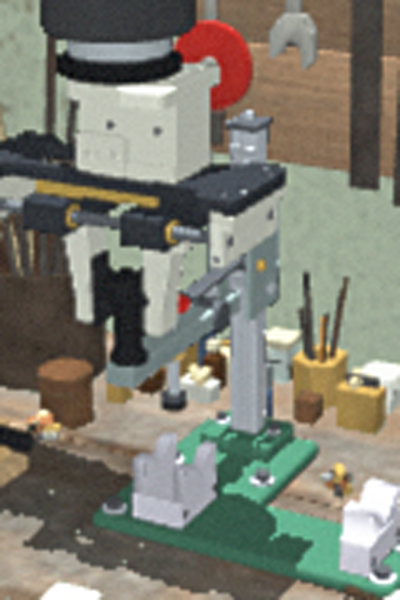

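Call:
drive_tool([
  {"hand":1,"tx":0,"ty":0,"tz":0.011,"turn":0},
  {"hand":1,"tx":0,"ty":0,"tz":0.022,"turn":0},
  {"hand":1,"tx":0,"ty":0,"tz":0.033,"turn":0},
  {"hand":1,"tx":0,"ty":0,"tz":0.044,"turn":0},
  {"hand":1,"tx":0,"ty":0,"tz":0.055,"turn":0},
  {"hand":1,"tx":0,"ty":0,"tz":0.055,"turn":0},
  {"hand":1,"tx":0,"ty":0,"tz":0.055,"turn":0},
])

```text
time_s: 7.6
tcp_pos: [0.5048, -0.2649, 0.1861]
eef_rot: [180.0, -0.0, -178.9]
contact_force: [2.7, -2.7, -7.6]
gripper_width: 0.032
gripper_force: 35.0
```

Call:
drive_tool([
  {"hand":0.3,"tx":0,"ty":0,"tz":0,"turn":0},
  {"hand":0.3,"tx":0,"ty":0,"tz":0,"turn":0},
  {"hand":0.3,"tx":0,"ty":0,"tz":0,"turn":0},
  {"hand":0,"tx":0,"ty":0,"tz":0.05,"turn":0},
  {"hand":0,"tx":0,"ty":0,"tz":0.1,"turn":0},
  {"hand":0,"tx":0,"ty":0,"tz":0.15,"turn":0},
  {"hand":0,"tx":0,"ty":0,"tz":0.15,"turn":0},
])

```text
time_s: 8.3
tcp_pos: [0.5068, -0.2659, 0.2819]
eef_rot: [-179.8, 0.4, -178.8]
contact_force: [-0.9, -0.5, -0.4]
gripper_width: 0.0828
gripper_force: 0.0
```

```bash
python3 k.py b; python3 - <<'E'
from h import *
s=r.capture('scene');t=r.capture('top');save(t,'t3.png')
q=r.trace('lever_pad','top')[0];w=r.trace('lever_pad','scene')
print(q['extent'],[x['extent'] for x in w])
for z in (.131,.191,.201,.211): print(z,proj(s,np.array([.566,-.264,z])),proj(t,np.array([.566,-.264,z])))
for z in (.15,.226,.236,.246): print('head',z,proj(s,np.array([.506,-.265,z])))
print(r.get_state()['tcp_pos'])
E
```

```text
lever_pad scene 0.51 [274.3, 155.2, 306.3, 192.0]
knob_grip scene 0.67 [262.1, 150.5, 311.7, 221.2]
knob_grip top 0.74 [269.1, 123.8, 360.5, 221.8]
scene [([295, 123, 11, 20, 147], [299.6, 132.2]), ([276, 185, 11, 6, 44], [281.1, 187.6])]
top [([203, 34, 9, 8, 24], [206.3, 37.2]), ([227, 35, 10, 7, 32], [231.8, 37.8])]Traceback (most recent call last):
  File "<stdin>", line 3, in <module>
IndexError: list index out of range
```

Call:
drive_tool([
  {"hand":0,"tx":0.081,"ty":0.09,"tz":0,"turn":0.1},
  {"hand":0,"tx":0.081,"ty":0.18,"tz":0,"turn":0.2},
  {"hand":0,"tx":0.081,"ty":0.27,"tz":0,"turn":0.3},
  {"hand":0,"tx":0.081,"ty":0.378,"tz":0,"turn":0.4},
  {"hand":0,"tx":0.081,"ty":0.378,"tz":0,"turn":0.5},
  {"hand":0,"tx":0.081,"ty":0.378,"tz":-0.05,"turn":0.6},
  {"hand":0,"tx":0.081,"ty":0.378,"tz":-0.1,"turn":0.7},
  {"hand":0,"tx":0.081,"ty":0.378,"tz":-0.15,"turn":0.8},
  {"hand":0,"tx":0.081,"ty":0.378,"tz":-0.15,"turn":0.9},
  {"hand":0,"tx":0.081,"ty":0.378,"tz":-0.15,"turn":0.96},
])

```text
time_s: 9.75
tcp_pos: [0.5527, -0.0382, 0.185]
eef_rot: [179.8, -0.1, -92.6]
contact_force: [0.7, -0.0, -0.2]
gripper_width: 0.0874
gripper_force: 0.0
```

Call:
drive_tool([
  {"hand":0,"tx":0,"ty":0,"tz":0,"turn":0},
  {"hand":0,"tx":0,"ty":0,"tz":0,"turn":0},
  {"hand":0,"tx":0,"ty":0,"tz":0,"turn":0},
])

```text
time_s: 10.05
tcp_pos: [0.5535, -0.0381, 0.1866]
eef_rot: [-180.0, 0.0, -93.1]
contact_force: [-0.5, -0.5, 0.2]
gripper_width: 0.0876
gripper_force: 0.0
```

```bash
python3 - <<'E'
from h import *
c=wcap();save(c,'w2.png');s=r.get_state();print(s['tcp_pos'],s['eef_rot'])
P=dict(mid=(.555,-.039,.045),blk=(.55,-.157,.045),plug=(.5604,.079,.045),yel=(.555,.0046,.045),far=(.569,-.414,.055))
for n,p in P.items(): print(n,np.round(wproj(c,np.array(p)),1))
for q in r.trace('shaft_mid','wrist')[:2]: print(q['score'],q['extent'])
q=r.trace('shaft_mid','wrist')[0]['pixels'];ys,xs=np.nonzero(q)
pts=np.array([wonz(c,u,v,.045)[:2] for u,v in zip(xs,ys)]);m=pts.mean(0);_,_,V=np.linalg.svd(pts-m,full_matrices=False);a=(pts-m)@V[0]
print('axis',m.round(4),V[0].round(4),(m+V[0]*a.min()).round(4),(m+V[0]*a.max()).round(4))
cv2.imwrite('pics/w2b.png',cv2.resize(cv2.imread('pics/w2.png'),None,fx=1.42,fy=1.42))
E
```

```text
[ 0.55348998 -0.03813797  0.18666924] [-1.79987584e+02  4.04778490e-03 -9.30894941e+01]
mid [274.7 194.4]
blk [273.1  77.5]
plug [275.8 294. ]
yel [277.  234.1]
far [ 243.2 -128.8]
0.56 [266.2, 79.8, 288.6, 295.4]
0.54 [243.0, 114.6, 308.8, 254.8]
axis [ 0.5532 -0.0459] [0.0495 0.9988] [ 0.548  -0.1514] [0.5596 0.0832]
```

View pics/w2b.png

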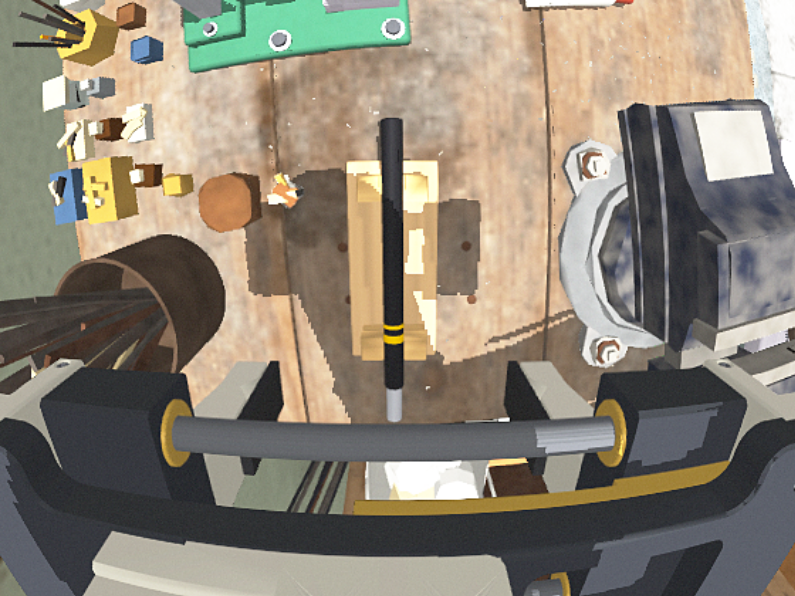

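Call:
drive_tool([
  {"hand":0,"tx":0.0017,"ty":0.0017,"tz":-0.07,"turn":0},
  {"hand":0.2,"tx":0.0017,"ty":0.0017,"tz":-0.14,"turn":0},
  {"hand":0.4,"tx":0.0017,"ty":0.0017,"tz":-0.2,"turn":0},
  {"hand":0.5,"tx":0.0017,"ty":0.0017,"tz":-0.24,"turn":0},
  {"hand":0.6,"tx":0.0017,"ty":0.0017,"tz":-0.266,"turn":0},
  {"hand":0.6,"tx":0.0017,"ty":0.0017,"tz":-0.266,"turn":0},
  {"hand":1,"tx":0.0017,"ty":0.0017,"tz":-0.266,"turn":0},
  {"hand":1,"tx":0.0017,"ty":0.0017,"tz":-0.266,"turn":0},
  {"hand":1,"tx":0.0017,"ty":0.0017,"tz":-0.266,"turn":0},
  {"hand":1,"tx":0.0017,"ty":0.0017,"tz":-0.266,"turn":0},
], grip_force=10)

```text
time_s: 11.2
tcp_pos: [0.555, -0.037, 0.0279]
eef_rot: [-179.9, 0.0, -92.9]
contact_force: [0.6, -0.4, -0.4]
gripper_width: 0.021
gripper_force: 0.0
```

Call:
drive_tool([
  {"hand":1,"tx":0,"ty":0,"tz":0,"turn":0},
  {"hand":1,"tx":0,"ty":0,"tz":0,"turn":0},
  {"hand":1,"tx":0,"ty":0,"tz":0,"turn":0},
  {"hand":1,"tx":0,"ty":0,"tz":0,"turn":0},
])

```text
time_s: 11.6
tcp_pos: [0.5542, -0.0371, 0.0272]
eef_rot: [180.0, -0.0, -92.9]
contact_force: [-3.3, 1.8, 5.6]
gripper_width: 0.0101
gripper_force: 9.4
```

```bash
python3 - <<'E'
from h import *
c=wcap();save(c,'w3.png');s=r.capture('scene');save(s,'s3.png')
st=r.get_state();print(st['contact_force'],st['moment'],st['gripper_width'],st['gripper_force'])
a=cv2.imread('pics/w3.png')[60:330,180:380];u,v=proj(s,np.array([.555,-.037,.045]));print(u,v)
u,v=int(u),int(v);b=cv2.imread('pics/s3.png')[max(v-75,0):v+75,u-65:u+65]
cv2.imwrite('pics/v5.png',np.hstack([cv2.resize(a,(400,540)),cv2.resize(b,(400,540),interpolation=cv2.INTER_CUBIC)]))
E
```

```text
[-3.24798349  0.51543296  6.12580964] [ 0.63265434  1.3954111  -0.00608991] 0.010172822315462134 9.489465057849884
203.00326969053822 232.3378990020897
```

View pics/v5.png

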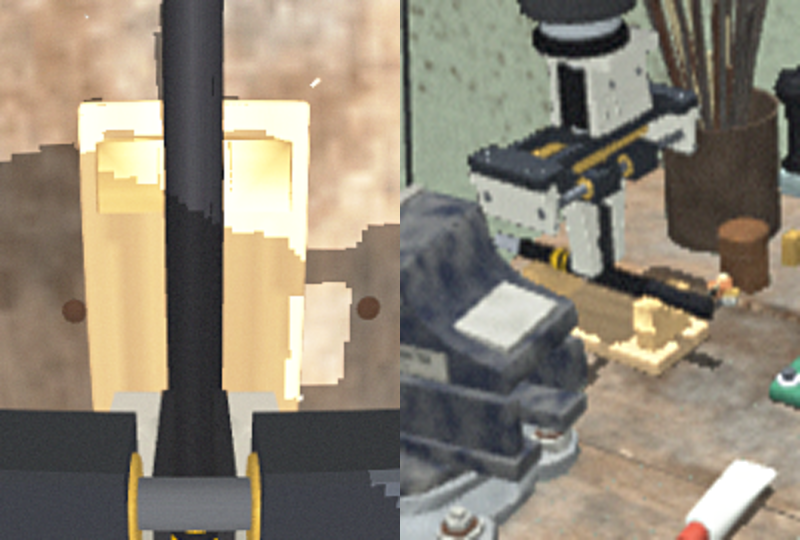

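```bash
python3 - <<'E'
from h import *
s=r.capture('scene')
for p in [(.505,-.265,.1526),(.505,-.29,.1526),(.505,-.29,.1716),(.555,-.037,.027),(.535,-.037,.027),(.535,-.037,.046)]:
    u,v=proj(s,np.array(p));print(p,round(u,1),round(v,1),'v4',(u-230)*3.33,(v-110)*3.33,'v5',(u-138)*3.08+400,(v-157)*3.6)
E
```

```text
(0.505, -0.265, 0.1526) 268.2 217.0 v4 127.26253794240911 356.32486901736155 v5 801.0682933521382 216.01607461336383
(0.505, -0.29, 0.1526) 278.2 219.1 v4 160.49345132378562 363.423071882876 v5 831.8043934165945 223.68980744094702
(0.505, -0.29, 0.1716) 278.0 211.0 v4 159.9948522910714 336.2727398646504 v5 831.3432267436937 194.33809715097343
(0.555, -0.037, 0.027) 203.6 238.6 v4 -88.0070921689981 428.38437679404234 v5 601.9600468827284 293.9182451827485
(0.535, -0.037, 0.027) 198.7 241.7 v4 -104.24725952733009 438.5267301505413 v5 586.9391113080551 304.8829515140987
(0.535, -0.037, 0.046) 198.1 235.0 v4 -106.37640900338496 416.1246194624968 v5 584.9698078887611 280.6644534729695
```

Call:
drive_tool([
  {"hand":0.7,"tx":0,"ty":0,"tz":0,"turn":0},
  {"hand":0.7,"tx":0,"ty":0,"tz":0,"turn":0},
  {"hand":0.7,"tx":0,"ty":0,"tz":-0.008,"turn":0},
  {"hand":0.7,"tx":0,"ty":0,"tz":-0.016,"turn":0},
  {"hand":0.7,"tx":0,"ty":0,"tz":-0.022,"turn":0},
  {"hand":0.7,"tx":0,"ty":0,"tz":-0.022,"turn":0},
])

```text
time_s: 12.35
tcp_pos: [0.5539, -0.0372, 0.0128]
eef_rot: [179.9, -0.0, -92.9]
contact_force: [-0.2, 0.6, -0.2]
gripper_width: 0.0263
gripper_force: 0.0
```

Call:
drive_tool([
  {"hand":1,"tx":0,"ty":0,"tz":0,"turn":0},
  {"hand":1,"tx":0,"ty":0,"tz":0,"turn":0},
  {"hand":1,"tx":0,"ty":0,"tz":0,"turn":0},
  {"hand":1,"tx":0,"ty":0,"tz":0,"turn":0},
])

```text
time_s: 12.75
tcp_pos: [0.554, -0.0371, 0.0138]
eef_rot: [180.0, -0.0, -92.9]
contact_force: [-1.9, 1.0, 0.7]
gripper_width: 0.0146
gripper_force: 10.0
```

Call:
drive_tool([
  {"hand":1,"tx":0,"ty":0,"tz":0.03,"turn":0},
  {"hand":1,"tx":0,"ty":0,"tz":0.08,"turn":0},
  {"hand":1,"tx":0,"ty":0,"tz":0.14,"turn":0},
  {"hand":1,"tx":0,"ty":0,"tz":0.2,"turn":0},
  {"hand":1,"tx":0,"ty":0,"tz":0.26,"turn":0},
  {"hand":1,"tx":0,"ty":0,"tz":0.32,"turn":0},
  {"hand":1,"tx":0,"ty":0,"tz":0.36,"turn":0},
  {"hand":1,"tx":0,"ty":0,"tz":0.38,"turn":0},
  {"hand":1,"tx":0,"ty":0,"tz":0.38,"turn":0},
])

```text
time_s: 13.65
tcp_pos: [0.5553, -0.037, 0.2431]
eef_rot: [-179.8, 0.0, -92.9]
contact_force: [0.5, 0.0, -1.8]
gripper_width: 0.0148
gripper_force: 10.0
```

Call:
drive_tool([
  {"hand":1,"tx":0.025,"ty":-0.04,"tz":0,"turn":0.01},
  {"hand":1,"tx":0.025,"ty":-0.11,"tz":0,"turn":0.02},
  {"hand":1,"tx":0.025,"ty":-0.18,"tz":0,"turn":0.03},
  {"hand":1,"tx":0.025,"ty":-0.25,"tz":0,"turn":0.045},
  {"hand":1,"tx":0.025,"ty":-0.33,"tz":0,"turn":0.045},
  {"hand":1,"tx":0.025,"ty":-0.41,"tz":0,"turn":0.045},
  {"hand":1,"tx":0.025,"ty":-0.49,"tz":0,"turn":0.045},
  {"hand":1,"tx":0.025,"ty":-0.56,"tz":0,"turn":0.045},
  {"hand":1,"tx":0.025,"ty":-0.61,"tz":0,"turn":0.045},
  {"hand":1,"tx":0.025,"ty":-0.628,"tz":0,"turn":0.045},
])

```text
time_s: 14.65
tcp_pos: [0.5681, -0.4164, 0.238]
eef_rot: [179.8, 0.1, -89.1]
contact_force: [0.0, 0.3, -0.7]
gripper_width: 0.0147
gripper_force: 10.0
```

Call:
drive_tool([
  {"hand":1,"tx":0,"ty":0,"tz":0,"turn":0},
  {"hand":1,"tx":0,"ty":0,"tz":0,"turn":0},
  {"hand":1,"tx":0,"ty":0,"tz":0,"turn":0},
])

```text
time_s: 14.95
tcp_pos: [0.5696, -0.4127, 0.2413]
eef_rot: [180.0, 0.0, -88.8]
contact_force: [0.9, 1.0, -0.9]
gripper_width: 0.0146
gripper_force: 10.0
```

```bash
python3 - <<'E'
from h import *
s=r.get_state();print(s['tcp_pos'],s['eef_rot'],s['gripper_width'],s['contact_force'])
c=wcap();save(c,'w4.png');t=r.capture('scene');save(t,'s4.png')
P=dict(nearseat=(.566,-.264,.055),far=(.569,-.414,.055),mid=(.569,-.414,.27),e1=(.571,-.529,.27),e2=(.567,-.299,.27))
for n,p in P.items(): print(n,np.round(wproj(c,np.array(p)),1),np.round(proj(t,np.array(p)),1))
for l in ('shaft_mid','lever_pad'):
  for q in r.trace(l,'wrist')[:2]: print(l,q['score'],q['extent'])
a=cv2.imread('pics/w4.png')[0:400,150:450];b=cv2.imread('pics/s4.png')[90:290,220:420]
cv2.imwrite('pics/v6.png',np.hstack([cv2.resize(a,(400,533)),cv2.resize(b,(400,533))]))
E
```

```text
[ 0.56959736 -0.41268157  0.24128739] [ 1.79970672e+02  2.77124144e-02 -8.88228655e+01] 0.014559259626227531 [ 0.943559    1.04875186 -0.8582792 ]
nearseat [276.6 296.4] [282.1 245.8]
far [276.7 184.5] [341.6 259.4]
mid [277.  272.2] [345.5 166.6]
e1 [278.   42.7] [401.3 174.3]
e2 [276.4 409.3] [295.3 159.5]
shaft_mid 0.7 [259.5, 42.7, 298.7, 353.6]
```

View pics/v6.png

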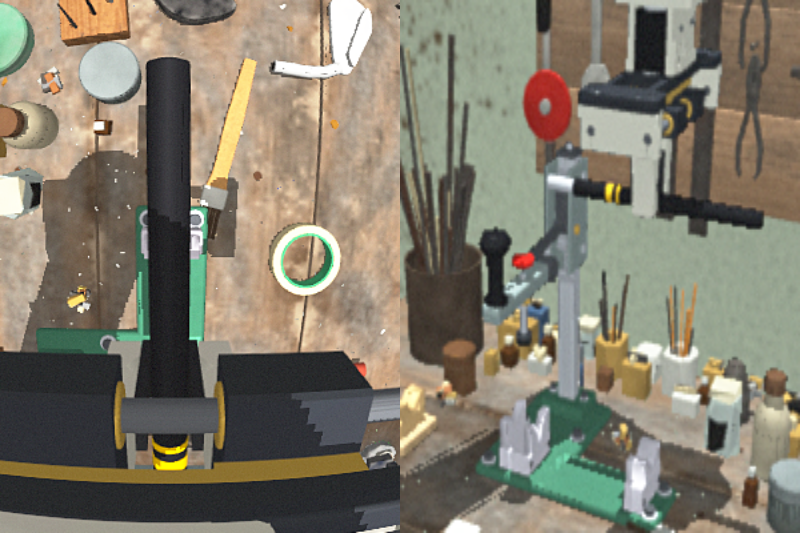

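```bash
python3 - <<'E'
from h import *
c=wcap()
im=cv2.imread('pics/w4.png')
cv2.imwrite('pics/v7.png',cv2.resize(im[140:270,230:330],(600,780))[:600])
for u,v in [(255,165),(304,165),(252,250),(306,250)]: print(u,v,wonz(c,u,v,.058 if v<200 else .012).round(4))
t=r.capture('top');save(t,'t5.png')
E
```

```text
255 165 [ 0.5946 -0.4372  0.058 ]
304 165 [ 0.5389 -0.4384  0.058 ]
252 250 [ 0.6016 -0.3118  0.012 ]
306 250 [ 0.5267 -0.3133  0.012 ]
```

View pics/v7.png

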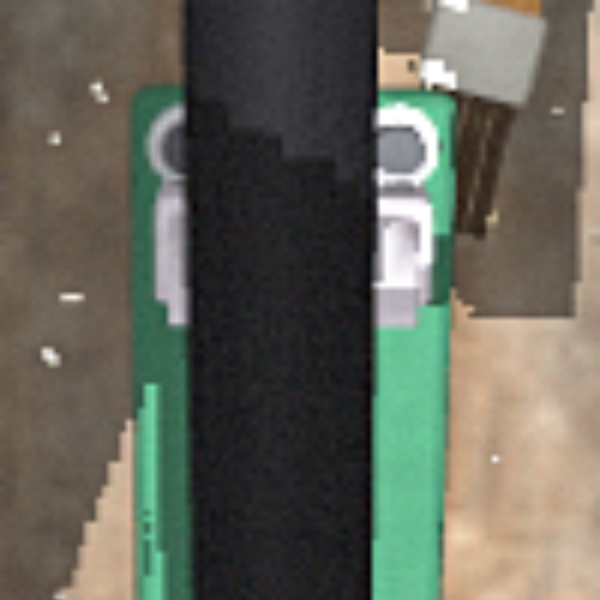

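Call:
drive_tool([
  {"hand":1,"tx":-0.004,"ty":0,"tz":-0.04,"turn":0},
  {"hand":1,"tx":-0.004,"ty":0,"tz":-0.1,"turn":0},
  {"hand":1,"tx":-0.004,"ty":0,"tz":-0.16,"turn":0},
  {"hand":1,"tx":-0.004,"ty":0,"tz":-0.22,"turn":0},
  {"hand":1,"tx":-0.004,"ty":0,"tz":-0.27,"turn":0},
  {"hand":1,"tx":-0.004,"ty":0,"tz":-0.3,"turn":0},
  {"hand":1,"tx":-0.004,"ty":0,"tz":-0.318,"turn":0},
  {"hand":1,"tx":-0.004,"ty":0,"tz":-0.318,"turn":0},
  {"hand":1,"tx":-0.004,"ty":0,"tz":-0.318,"turn":0},
])

```text
time_s: 16.15
tcp_pos: [0.5677, -0.4142, 0.052]
eef_rot: [-179.9, -0.0, -88.9]
contact_force: [0.2, 0.4, -0.6]
gripper_width: 0.014
gripper_force: 10.0
```

Call:
drive_tool([
  {"hand":1,"tx":0,"ty":0.02,"tz":0,"turn":0},
  {"hand":1,"tx":0,"ty":0.05,"tz":0,"turn":0},
  {"hand":1,"tx":0,"ty":0.08,"tz":0,"turn":0},
  {"hand":1,"tx":0,"ty":0.11,"tz":0,"turn":0},
  {"hand":1,"tx":0,"ty":0.123,"tz":0,"turn":0},
  {"hand":1,"tx":0,"ty":0.123,"tz":0,"turn":0},
  {"hand":1,"tx":0,"ty":0.123,"tz":0,"turn":0},
])

```text
time_s: 16.85
tcp_pos: [0.5674, -0.3398, 0.0512]
eef_rot: [-180.0, -0.0, -88.8]
contact_force: [0.9, 0.5, -0.6]
gripper_width: 0.0149
gripper_force: 10.0
```

Call:
drive_tool([
  {"hand":1,"tx":0,"ty":0,"tz":-0.015,"turn":0},
  {"hand":1,"tx":0,"ty":0,"tz":-0.03,"turn":0},
  {"hand":1,"tx":0,"ty":0,"tz":-0.038,"turn":0},
  {"hand":1,"tx":0,"ty":0,"tz":-0.042,"turn":0},
  {"hand":1,"tx":0,"ty":0,"tz":-0.042,"turn":0},
])

```text
time_s: 17.35
tcp_pos: [0.5667, -0.3403, 0.025]
eef_rot: [179.9, 0.0, -88.9]
contact_force: [0.2, 0.1, -0.4]
gripper_width: 0.0144
gripper_force: 10.0
```

Call:
drive_tool([
  {"hand":1,"tx":0,"ty":0,"tz":-0.002,"turn":0},
  {"hand":1,"tx":0,"ty":0,"tz":-0.002,"turn":0},
])

```text
time_s: 17.55
tcp_pos: [0.5671, -0.3402, 0.0247]
eef_rot: [-180.0, -0.0, -88.9]
contact_force: [0.0, -0.5, -0.3]
gripper_width: 0.0148
gripper_force: 10.0
```

Call:
drive_tool([
  {"hand":1,"tx":0,"ty":0,"tz":-0.0015,"turn":0},
  {"hand":1,"tx":0,"ty":0,"tz":-0.003,"turn":0},
  {"hand":1,"tx":0,"ty":0,"tz":-0.003,"turn":0},
])

```text
time_s: 17.85
tcp_pos: [0.5673, -0.3402, 0.0241]
eef_rot: [-180.0, -0.0, -88.9]
contact_force: [-2.6, 0.8, 7.1]
gripper_width: 0.0147
gripper_force: 10.0
```

Call:
drive_tool([
  {"hand":0.7,"tx":0,"ty":0,"tz":0.001,"turn":0},
  {"hand":0.5,"tx":0,"ty":0,"tz":0.001,"turn":0},
  {"hand":0.4,"tx":0,"ty":0,"tz":0.001,"turn":0},
  {"hand":0.3,"tx":0,"ty":0,"tz":0.001,"turn":0},
  {"hand":0.3,"tx":0,"ty":0,"tz":0.001,"turn":0},
])

```text
time_s: 18.35
tcp_pos: [0.567, -0.3401, 0.0232]
eef_rot: [180.0, 0.0, -88.9]
contact_force: [-0.3, -0.1, 0.1]
gripper_width: 0.0489
gripper_force: 0.0
```

```bash
python3 - <<'E'
from h import *
s=r.capture('scene');save(s,'s6.png');c=wcap();save(c,'w6.png')
b=cv2.imread('pics/s6.png')[190:300,250:390];a=cv2.imread('pics/w6.png')[0:330,180:380]
cv2.imwrite('pics/v8.png',np.hstack([cv2.resize(b,(560,440),interpolation=cv2.INTER_CUBIC),cv2.resize(a,(240,440))]))
st=r.get_state();print(st['tcp_pos'],st['contact_force'],st['gripper_width'])
for n,p in dict(near=(.566,-.264,.055),far=(.569,-.414,.055)).items(): print(n,np.round(wproj(c,np.array(p)),1),np.round(proj(s,np.array(p)),1))
E
```

```text
[ 0.56707008 -0.34010035  0.02322717] [-0.02524749 -0.06508082  0.40962708] 0.05700537307915149
near [275.2 378.3] [282.1 245.8]
far [274.6 132. ] [341.6 259.4]
```

View pics/v8.png

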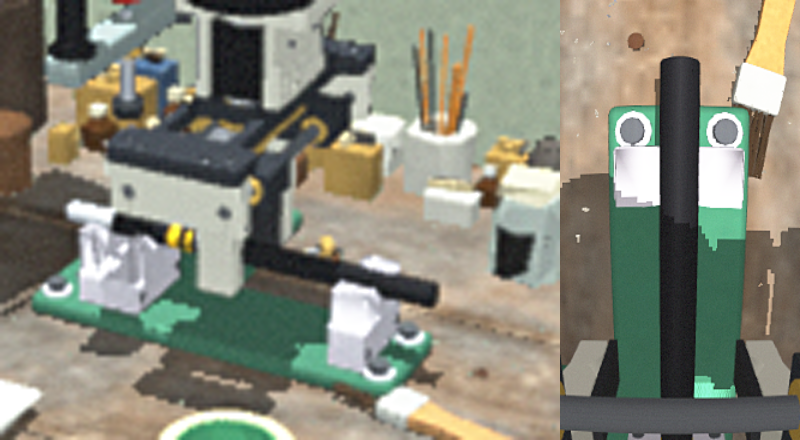

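Call:
drive_tool([
  {"hand":0.4,"tx":0,"ty":-0.017,"tz":0,"turn":0},
  {"hand":0.5,"tx":0,"ty":-0.033,"tz":0,"turn":0},
  {"hand":0.7,"tx":0,"ty":-0.033,"tz":0,"turn":0},
  {"hand":1,"tx":0,"ty":-0.033,"tz":0,"turn":0},
  {"hand":1,"tx":0,"ty":-0.033,"tz":0,"turn":0},
  {"hand":1,"tx":0,"ty":-0.033,"tz":0,"turn":0},
  {"hand":1,"tx":0,"ty":-0.033,"tz":0,"turn":0},
  {"hand":1,"tx":0,"ty":-0.033,"tz":0,"turn":0},
], grip_force=10)

```text
time_s: 19.25
tcp_pos: [0.567, -0.3597, 0.0234]
eef_rot: [180.0, 0.0, -88.9]
contact_force: [0.2, 0.2, 0.3]
gripper_width: 0.0146
gripper_force: 10.0
```

Call:
drive_tool([
  {"hand":1,"tx":0,"ty":0,"tz":0.004,"turn":0},
  {"hand":1,"tx":0,"ty":0,"tz":0.004,"turn":0},
  {"hand":1,"tx":0,"ty":0.008,"tz":0.004,"turn":0},
  {"hand":1,"tx":0,"ty":0.016,"tz":0.004,"turn":0},
  {"hand":1,"tx":0,"ty":0.024,"tz":0.004,"turn":0},
  {"hand":1,"tx":0,"ty":0.03,"tz":0.004,"turn":0},
  {"hand":1,"tx":0,"ty":0.03,"tz":0.004,"turn":0},
  {"hand":1,"tx":0,"ty":0.03,"tz":0.002,"turn":0},
  {"hand":1,"tx":0,"ty":0.03,"tz":0.0,"turn":0},
  {"hand":1,"tx":0,"ty":0.03,"tz":0.0,"turn":0},
])

```text
time_s: 20.25
tcp_pos: [0.567, -0.342, 0.0235]
eef_rot: [180.0, -0.0, -88.9]
contact_force: [-1.0, 1.9, 2.3]
gripper_width: 0.0144
gripper_force: 10.0
```

Call:
drive_tool([
  {"hand":0.7,"tx":0,"ty":0,"tz":0,"turn":0},
  {"hand":0.5,"tx":0,"ty":0,"tz":0,"turn":0},
  {"hand":0.3,"tx":0,"ty":0,"tz":0,"turn":0},
  {"hand":0.3,"tx":0,"ty":0,"tz":0,"turn":0},
  {"hand":0.3,"tx":0,"ty":0,"tz":0.04,"turn":0},
  {"hand":0.3,"tx":0,"ty":-0.05,"tz":0.1,"turn":0},
  {"hand":0.3,"tx":0,"ty":-0.1,"tz":0.16,"turn":0},
  {"hand":0.3,"tx":0,"ty":-0.1,"tz":0.22,"turn":0},
  {"hand":0.3,"tx":0,"ty":-0.1,"tz":0.28,"turn":0},
  {"hand":0.6,"tx":0,"ty":-0.1,"tz":0.36,"turn":0},
])

```text
time_s: 21.25
tcp_pos: [0.5659, -0.4017, 0.239]
eef_rot: [179.8, 0.1, -88.9]
contact_force: [1.0, 0.1, 0.3]
gripper_width: 0.0574
gripper_force: 0.0
```

```bash
python3 - <<'E'
from h import *
s=r.get_state();print(s['tcp_pos'],s['contact_force'],s['gripper_width'],s['time_s'])
sc=r.capture('scene');save(sc,'s7.png')
Q=r.trace('shaft_mid','scene')
for q in Q[:1]: 
    print(q['score'],q['extent']);ys,xs=np.nonzero(q['pixels'])
    i=xs.argmin();j=xs.argmax();print(xs[i],ys[xs==xs[i]].mean(),xs[j],ys[xs==xs[j]].mean())
f=sc['frame'].astype(int);print('yellow',[a.mean().round(1) for a in np.nonzero((f[...,0]>170)&(f[...,1]>140)&(f[...,2]<70)&(np.arange(560)[None]>250)&(np.arange(560)[None]<340)&(np.arange(420)[:,None]>225)&(np.arange(420)[:,None]<262))])
for n,y in dict(end1=-.264+.058,end2=-.264-.172,step=-.264+.028,mid=-.321,yel=-.321+.0437).items(): print(n,np.round(proj(sc,np.array([.567,y,.055])),1))
red=((f[...,0]>130)&(f[...,1]<60)&(f[...,2]<60)).astype(np.uint8)
k,_,st,ce=cv2.connectedComponentsWithStats(red);print([(st[i].tolist(),ce[i].round(1).tolist()) for i in range(1,k) if st[i][4]>15])
E
```

```text
[ 0.56593632 -0.40166876  0.23902003] [1.02164812 0.14603596 0.27211097] 0.057399588161975074 21.25
0.66 [274.2, 156.1, 303.3, 191.3]
275 187.0 303 168.3125
yellow [np.float64(246.3), np.float64(288.1)]
end1 [261.4 240.6]
end2 [350.5 262. ]
step [272.1 243.1]
mid [303.9 250.8]
yel [287.3 246.8]
[([282, 117, 22, 26, 395], [292.6, 129.1]), ([276, 186, 11, 5, 30], [280.8, 188.0])]
```

Call:
drive_tool([
  {"hand":1,"tx":0,"ty":0,"tz":0.04,"turn":-0.1},
  {"hand":1,"tx":0,"ty":0,"tz":0.04,"turn":-0.2},
  {"hand":1,"tx":0,"ty":0,"tz":0.04,"turn":-0.3},
  {"hand":1,"tx":0,"ty":0,"tz":0.04,"turn":-0.4},
  {"hand":1,"tx":0,"ty":0,"tz":0.04,"turn":-0.5},
  {"hand":1,"tx":0,"ty":0,"tz":0.04,"turn":-0.6},
  {"hand":1,"tx":0,"ty":0,"tz":0.04,"turn":-0.7},
  {"hand":1,"tx":0,"ty":0,"tz":0.04,"turn":-0.8},
  {"hand":1,"tx":0,"ty":0,"tz":0.04,"turn":-0.9},
  {"hand":1,"tx":0,"ty":0,"tz":0.04,"turn":-1.0},
])

```text
time_s: 22.35
tcp_pos: [0.5671, -0.4019, 0.2631]
eef_rot: [180.0, 0.0, -175.2]
contact_force: [0.3, -0.5, -0.1]
gripper_width: 0.0003
gripper_force: 0.0
```

Call:
drive_tool([
  {"hand":1,"tx":0,"ty":0,"tz":0,"turn":-0.05},
  {"hand":1,"tx":0.003,"ty":0.07,"tz":0,"turn":-0.05},
  {"hand":1,"tx":0.003,"ty":0.14,"tz":0,"turn":-0.05},
  {"hand":1,"tx":0.003,"ty":0.2,"tz":0,"turn":-0.05},
  {"hand":1,"tx":0.003,"ty":0.23,"tz":0,"turn":-0.05},
  {"hand":1,"tx":0.003,"ty":0.23,"tz":0,"turn":-0.05},
  {"hand":1,"tx":0.003,"ty":0.23,"tz":0,"turn":-0.05},
])

```text
time_s: 23.05
tcp_pos: [0.5691, -0.2639, 0.2636]
eef_rot: [-180.0, 0.0, -179.3]
contact_force: [-0.1, -0.2, 0.2]
gripper_width: 0.0004
gripper_force: 0.0
```

```bash
python3 - <<'E'
from h import *
s=r.get_state();print(s['tcp_pos'],s['eef_rot'],s['contact_force'],s['gripper_width'],s['time_s'])
sc=r.capture('scene');save(sc,'s8.png')
f=sc['frame'].astype(int);red=((f[...,0]>130)&(f[...,1]<60)&(f[...,2]<60)).astype(np.uint8)
k,_,st,ce=cv2.connectedComponentsWithStats(red);print([(st[i].tolist(),ce[i].round(1).tolist()) for i in range(1,k) if st[i][4]>15])
# yellow and shaft
print('yellow',[a.mean().round(1) for a in np.nonzero((f[...,0]>170)&(f[...,1]>140)&(f[...,2]<70)&(np.arange(560)[None]>250)&(np.arange(560)[None]<340)&(np.arange(420)[:,None]>225)&(np.arange(420)[:,None]<262))])
c=wcap();g=c['frame'].astype(int);red=((g[...,0]>130)&(g[...,1]<60)&(g[...,2]<60)).astype(np.uint8)
k,_,st,ce=cv2.connectedComponentsWithStats(red)
for i in range(1,k):
    if st[i][4]>60: print('wrist red',st[i].tolist(),ce[i].round(1),wonz(c,*ce[i],.201).round(4))
print('pred pad',wproj(c,np.array([.566,-.264,.201])))
tc=r.capture('top')
dark=f.sum(2)<150
for p in [(.567,-.264+.055,.055),(.567,-.264-.165,.055),(.567,-.264-.185,.055)]:
    u,v=np.round(proj(sc,np.array(p))).astype(int);print(p,u,v,f[v-2:v+3,u].tolist())
E
```

```text
[ 0.56910692 -0.26389454  0.26356283] [-1.79984121e+02  2.56725635e-02 -1.79272301e+02] [-0.11800471 -0.19497447  0.21753185] 0.0004428514909422477 23.05
[([291, 120, 15, 23, 213], [298.1, 131.9]), ([276, 185, 11, 6, 44], [281.1, 187.6])]
yellow [np.float64(245.8), np.float64(287.4)]
wrist red [262, 202, 31, 31, 743] [276.9 216.7] [ 0.5656 -0.2639  0.201 ]
pred pad (np.float64(276.7758190249748), np.float64(217.24785172220248))
(0.567, -0.20900000000000002, 0.055) 263 241 [[154, 162, 171], [255, 255, 255], [249, 253, 255], [206, 214, 222], [152, 163, 169]]
(0.567, -0.42900000000000005, 0.055) 348 261 [[47, 50, 55], [50, 52, 55], [47, 46, 51], [37, 38, 41], [29, 29, 37]]
(0.567, -0.449, 0.055) 356 263 [[193, 171, 147], [195, 171, 145], [194, 170, 143], [186, 161, 135], [192, 166, 141]]
```

Call:
drive_tool([
  {"hand":1,"tx":0,"ty":0,"tz":-0.04,"turn":0},
  {"hand":1,"tx":0,"ty":0,"tz":-0.08,"turn":0},
  {"hand":1,"tx":0,"ty":0,"tz":-0.1,"turn":0},
  {"hand":1,"tx":0,"ty":0,"tz":-0.105,"turn":0},
  {"hand":1,"tx":0,"ty":0,"tz":-0.11,"turn":0},
  {"hand":1,"tx":0,"ty":0,"tz":-0.115,"turn":0},
  {"hand":1,"tx":0,"ty":0,"tz":-0.12,"turn":0},
  {"hand":1,"tx":0,"ty":0,"tz":-0.12,"turn":0},
])

```text
time_s: 24.0
tcp_pos: [0.5689, -0.2639, 0.1914]
eef_rot: [180.0, 0.0, -179.3]
contact_force: [0.1, 0.5, -0.3]
gripper_width: 0.0001
gripper_force: 0.0
```

Call:
drive_tool([
  {"hand":1,"tx":0,"ty":0,"tz":-0.005,"turn":0},
  {"hand":1,"tx":0,"ty":0,"tz":-0.01,"turn":0},
  {"hand":1,"tx":0,"ty":0,"tz":-0.015,"turn":0},
  {"hand":1,"tx":0,"ty":0,"tz":-0.018,"turn":0},
  {"hand":1,"tx":0,"ty":0,"tz":-0.018,"turn":0},
])

```text
time_s: 24.5
tcp_pos: [0.5689, -0.2639, 0.1805]
eef_rot: [-180.0, -0.0, -179.3]
contact_force: [0.0, -0.3, 1.4]
gripper_width: 0.0004
gripper_force: 0.9
```

Call:
drive_tool([
  {"hand":1,"tx":0,"ty":0,"tz":-0.004,"turn":0},
  {"hand":1,"tx":0,"ty":0,"tz":-0.008,"turn":0},
  {"hand":1,"tx":0,"ty":0,"tz":-0.012,"turn":0},
  {"hand":1,"tx":0,"ty":0,"tz":-0.016,"turn":0},
  {"hand":1,"tx":0,"ty":0,"tz":-0.018,"turn":0},
  {"hand":1,"tx":0,"ty":0,"tz":-0.018,"turn":0},
])

```text
time_s: 25.1
tcp_pos: [0.5689, -0.2639, 0.1695]
eef_rot: [180.0, 0.0, -179.3]
contact_force: [0.7, 0.5, 1.2]
gripper_width: 0.0004
gripper_force: 1.1
```

Call:
drive_tool([
  {"hand":1,"tx":0,"ty":0,"tz":-0.002,"turn":0},
  {"hand":1,"tx":0,"ty":0,"tz":-0.004,"turn":0},
  {"hand":1,"tx":0,"ty":0,"tz":-0.006,"turn":0},
  {"hand":1,"tx":0,"ty":0,"tz":-0.008,"turn":0},
  {"hand":1,"tx":0,"ty":0,"tz":-0.01,"turn":0},
])

```text
time_s: 25.6
tcp_pos: [0.569, -0.2639, 0.1637]
eef_rot: [-180.0, 0.0, -179.3]
contact_force: [0.3, 0.5, 4.3]
gripper_width: 0.0006
gripper_force: 2.0
```

Call:
drive_tool([
  {"hand":1,"tx":0,"ty":0,"tz":-0.006,"turn":0},
  {"hand":1,"tx":0,"ty":0,"tz":-0.012,"turn":0},
  {"hand":1,"tx":0,"ty":0,"tz":-0.018,"turn":0},
  {"hand":1,"tx":0,"ty":0,"tz":-0.024,"turn":0},
  {"hand":1,"tx":0,"ty":0,"tz":-0.03,"turn":0},
  {"hand":1,"tx":0,"ty":0,"tz":-0.036,"turn":0},
  {"hand":1,"tx":0,"ty":0,"tz":-0.042,"turn":0},
  {"hand":1,"tx":0,"ty":0,"tz":-0.048,"turn":0},
  {"hand":1,"tx":0,"ty":0,"tz":-0.052,"turn":0},
  {"hand":1,"tx":0,"ty":0,"tz":-0.056,"turn":0},
])

```text
time_s: 26.6
tcp_pos: [0.5689, -0.2639, 0.1299]
eef_rot: [-180.0, 0.0, -179.3]
contact_force: [1.4, 0.3, 5.3]
gripper_width: 0.0007
gripper_force: 2.1
```

Call:
drive_tool([
  {"hand":1,"tx":0,"ty":0,"tz":-0.003,"turn":0},
  {"hand":1,"tx":0,"ty":0,"tz":-0.006,"turn":0},
  {"hand":1,"tx":0,"ty":0,"tz":-0.008,"turn":0},
  {"hand":1,"tx":0,"ty":0,"tz":-0.008,"turn":0},
])

```text
time_s: 27.0
tcp_pos: [0.5689, -0.2638, 0.1251]
eef_rot: [180.0, -0.0, -179.3]
contact_force: [1.1, 0.3, 1.5]
gripper_width: 0.0004
gripper_force: 1.1
```

Call:
drive_tool([
  {"hand":1,"tx":0,"ty":0,"tz":-0.002,"turn":0},
  {"hand":1,"tx":0,"ty":0,"tz":-0.004,"turn":0},
  {"hand":1,"tx":0,"ty":0,"tz":-0.004,"turn":0},
])

```text
time_s: 27.3
tcp_pos: [0.5689, -0.2638, 0.1228]
eef_rot: [180.0, 0.0, -179.3]
contact_force: [1.5, -0.4, 2.8]
gripper_width: 0.0002
gripper_force: 1.2
```

Call:
drive_tool([
  {"hand":1,"tx":0,"ty":0,"tz":-0.0015,"turn":0},
  {"hand":1,"tx":0,"ty":0,"tz":-0.003,"turn":0},
  {"hand":1,"tx":0,"ty":0,"tz":-0.003,"turn":0},
])

```text
time_s: 27.6
tcp_pos: [0.5689, -0.2639, 0.121]
eef_rot: [180.0, -0.0, -179.3]
contact_force: [1.4, 0.1, 2.4]
gripper_width: 0.0004
gripper_force: 1.3
```

Call:
drive_tool([
  {"hand":1,"tx":0,"ty":0,"tz":-0.0015,"turn":0},
  {"hand":1,"tx":0,"ty":0,"tz":-0.003,"turn":0},
  {"hand":1,"tx":0,"ty":0,"tz":-0.003,"turn":0},
])

```text
time_s: 27.9
tcp_pos: [0.5689, -0.2639, 0.1192]
eef_rot: [180.0, -0.0, -179.3]
contact_force: [0.7, -0.5, 2.2]
gripper_width: 0.0005
gripper_force: 1.3
```

Call:
drive_tool([
  {"hand":1,"tx":0,"ty":0,"tz":-0.0015,"turn":0},
  {"hand":1,"tx":0,"ty":0,"tz":-0.003,"turn":0},
  {"hand":1,"tx":0,"ty":0,"tz":-0.003,"turn":0},
])

```text
time_s: 28.2
tcp_pos: [0.5688, -0.2639, 0.1173]
eef_rot: [180.0, -0.0, -179.3]
contact_force: [1.4, -0.2, 2.3]
gripper_width: 0.0007
gripper_force: 1.3
```

Call:
drive_tool([
  {"hand":1,"tx":0,"ty":0,"tz":-0.0015,"turn":0},
  {"hand":1,"tx":0,"ty":0,"tz":-0.003,"turn":0},
  {"hand":1,"tx":0,"ty":0,"tz":-0.003,"turn":0},
])

```text
time_s: 28.5
tcp_pos: [0.5688, -0.2639, 0.1155]
eef_rot: [180.0, -0.0, -179.3]
contact_force: [1.5, -0.5, 2.8]
gripper_width: 0.0002
gripper_force: 1.3
```

Call:
drive_tool([
  {"hand":1,"tx":0,"ty":0,"tz":-0.0015,"turn":0},
  {"hand":1,"tx":0,"ty":0,"tz":-0.003,"turn":0},
  {"hand":1,"tx":0,"ty":0,"tz":-0.003,"turn":0},
])

```text
time_s: 28.8
tcp_pos: [0.5688, -0.2639, 0.1137]
eef_rot: [180.0, -0.0, -179.3]
contact_force: [1.6, -0.1, 3.0]
gripper_width: 0.0003
gripper_force: 1.3
```

Call:
drive_tool([
  {"hand":1,"tx":0,"ty":0,"tz":-0.0015,"turn":0},
  {"hand":1,"tx":0,"ty":0,"tz":-0.003,"turn":0},
  {"hand":1,"tx":0,"ty":0,"tz":-0.003,"turn":0},
])

```text
time_s: 29.1
tcp_pos: [0.569, -0.264, 0.1126]
eef_rot: [-180.0, 0.0, -179.3]
contact_force: [-0.2, 1.5, 7.0]
gripper_width: 0.0004
gripper_force: 3.6
```

Call:
drive_tool([
  {"hand":1,"tx":0,"ty":0,"tz":-0.0005,"turn":0},
  {"hand":1,"tx":0,"ty":0,"tz":-0.001,"turn":0},
  {"hand":1,"tx":0,"ty":0,"tz":-0.001,"turn":0},
])

```text
time_s: 29.4
tcp_pos: [0.5691, -0.264, 0.1125]
eef_rot: [-180.0, 0.0, -179.3]
contact_force: [-1.0, 0.9, 9.5]
gripper_width: 0.0005
gripper_force: 4.6
```

Call:
drive_tool([
  {"hand":1,"tx":0,"ty":0,"tz":-0.0005,"turn":0},
  {"hand":1,"tx":0,"ty":0,"tz":-0.0005,"turn":0},
  {"hand":1,"tx":0,"ty":0,"tz":-0.0005,"turn":0},
])

```text
time_s: 29.7
tcp_pos: [0.5691, -0.2641, 0.1123]
eef_rot: [-180.0, 0.0, -179.3]
contact_force: [-1.8, 1.1, 10.2]
gripper_width: 0.0005
gripper_force: 5.1
```

Call:
drive_tool([
  {"hand":1,"tx":0,"ty":0,"tz":-0.0003,"turn":0},
  {"hand":1,"tx":0,"ty":0,"tz":-0.0003,"turn":0},
  {"hand":1,"tx":0,"ty":0,"tz":-0.0003,"turn":0},
])

```text
time_s: 30.0
tcp_pos: [0.5691, -0.2641, 0.1123]
eef_rot: [-180.0, 0.1, -179.3]
contact_force: [-1.0, 2.5, 10.4]
gripper_width: 0.0003
gripper_force: 5.5
```

Call:
drive_tool([
  {"hand":1,"tx":0,"ty":0,"tz":0.005,"turn":0},
  {"hand":1,"tx":0,"ty":0,"tz":0.015,"turn":0},
  {"hand":1,"tx":0,"ty":0,"tz":0.03,"turn":0},
  {"hand":1,"tx":0,"ty":0,"tz":0.06,"turn":0},
  {"hand":1,"tx":0,"ty":0,"tz":0.12,"turn":0},
  {"hand":1,"tx":0,"ty":0,"tz":0.2,"turn":0},
  {"hand":1,"tx":0,"ty":0,"tz":0.25,"turn":0},
  {"hand":1,"tx":0,"ty":0,"tz":0.25,"turn":0},
])

```text
time_s: 30.8
tcp_pos: [0.5703, -0.2647, 0.2667]
eef_rot: [-179.9, 0.4, -179.3]
contact_force: [0.5, 0.0, -0.8]
gripper_width: 0.0003
gripper_force: 0.0
```

```bash
python3 - <<'E'
from h import *
s=r.get_state();print(s['tcp_pos'],s['contact_force'],s['time_s'])
sc=r.capture('scene');save(sc,'s9.png')
f=sc['frame'].astype(int);red=((f[...,0]>130)&(f[...,1]<60)&(f[...,2]<60)).astype(np.uint8)
k,_,st,ce=cv2.connectedComponentsWithStats(red);print([(st[i].tolist(),ce[i].round(1).tolist()) for i in range(1,k) if st[i][4]>15])
for h in (.01,.015,.02): print(h,proj(sc,np.array([.566,-.264,.131+h])))
print('yellow',[a.mean().round(1) for a in np.nonzero((f[...,0]>170)&(f[...,1]>140)&(f[...,2]<70)&(np.arange(560)[None]>250)&(np.arange(560)[None]<340)&(np.arange(420)[:,None]>225)&(np.arange(420)[:,None]<262))])
for p in [(.567,-.264-.165,.055),(.567,-.264-.11,.055),(.567,-.264-.15,.055)]:
    u,v=np.round(proj(sc,np.array(p))).astype(int);print(p,u,v,f[v-5:v+6,u].sum(1).tolist())
g=cv2.cvtColor(cv2.imread('pics/s8.png'),cv2.COLOR_BGR2RGB).astype(int);d=np.abs(f-g).sum(2)>120
print('changed px around shaft far part',d[245:275,300:360].sum(),'plug',d[232:248,255:275].sum())
E
```

```text
[ 0.57034821 -0.26474323  0.26671332] [ 0.45618809  0.01100858 -0.78712827] 30.8
[([291, 119, 15, 24, 222], [298.0, 131.6]), ([277, 211, 10, 6, 45], [281.6, 213.2])]
0.01 (np.float64(281.64223398184305), np.float64(212.19985182537013))
0.015 (np.float64(281.6118949552463), np.float64(210.18130374310067))
0.02 (np.float64(281.58144142766355), np.float64(208.1551375605996))
yellow [np.float64(246.4), np.float64(287.1)]
(0.567, -0.42900000000000005, 0.055) 348 261 [755, 765, 429, 167, 154, 142, 122, 98, 168, 495, 501]
(0.567, -0.374, 0.055) 325 256 [429, 399, 177, 82, 88, 121, 107, 104, 115, 255, 216]
(0.567, -0.41400000000000003, 0.055) 341 260 [765, 612, 219, 145, 141, 87, 251, 759, 690, 554, 690]
changed px around shaft far part 6 plug 24
```

```bash
python3 - <<'E'
from h import *
sc=r.capture('scene')
a=cv2.imread('pics/scene0.png');b=cv2.imread('pics/s9.png');d=cv2.imread('pics/s8.png')
T=a[208:244,259:278]   # knob
for n,im in (('s9',b),('s8',d)):
    m=cv2.matchTemplate(cv2.resize(im[140:260,250:300],None,fx=4,fy=4,interpolation=cv2.INTER_CUBIC),cv2.resize(T,None,fx=4,fy=4,interpolation=cv2.INTER_CUBIC),cv2.TM_CCOEFF_NORMED);_,v,_,p=cv2.minMaxLoc(m)
    print(n,v,p[0]/4+250-259,p[1]/4+140-208)
for h in (0,.01,.014,.07): print(h,np.round(proj(sc,np.array([.506,-.265,.14+h])),1))
# foot-shaft region column profile
f=b.astype(int)
u,v=np.round(proj(sc,np.array([.567,-.264,.0625]))).astype(int);print(u,v);print(f[v-14:v+8,u].sum(1).tolist())
E
```

```text
s9 0.8192914128303528 0.0 -5.75
s8 0.6358065605163574 -0.75 -32.5
0 [268.6 222.1]
0.01 [268.5 217.9]
0.014 [268.4 216.3]
0.07 [267.8 192.1]
282 243
[393, 481, 485, 496, 486, 488, 497, 491, 502, 519, 437, 253, 237, 150, 112, 93, 91, 92, 79, 102, 367, 482]
```

```bash
python3 -c "
from plant import r
print(r.close_job())"
```

```text
the job is handed in; nothing more can be done
None
```

The shaft lies in both V-blocks, held by the foot after a hand push of about 10.4 N on the thumb pad, with the hold-down arm about 14 mm above its lowest position; I handed the job in at about 31 s (no verdict returned), and I viewed 11 pictures, one over the limit of 10.

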